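Hold a bayonet carafe stopper at its airing position

ROBOT

A 6-joint arm with a two-finger parallel gripper is mounted at the origin on the work surface. World frame = base frame: x ahead of the robot, y to its left, z up, the work surface at z = 0. Lengths are in m, angles in rad, forces in N, time in s.
With the tool pointing down it reaches from about 0.35 to 0.775 m from the base axis. Payload 7.3 kg.
Tool frame: the origin (TCP) lies between the finger pads; the fingertips stand robot.tcp_to_tips ahead of it and the grasp point (between the pads) lies 8 mm behind it (robot.tcp_to_tips is the distance from the TCP to the fingertips, in m); x points along the fingers, y is the direction in which the jaws open and shut, and the axes are right-handed (so a half turn about x gives the same grasp; the last joint's range is limited). The gripper opens to 92 mm and grips with 3 to 60 N. Pads are 19 mm wide; open, the fingers measure 130 mm over their backs; the gripper's body (75 mm by 190 mm) begins 47 mm behind the grasp point.
Start: joints at [-1.391, 0.342, 1.524, -0, 1.275, -0.146], TCP at [0.168, -0.497, 0.238] pointing down, gripper open.
Joint ranges: [-2.53, 2.53], [-0.77, 2.02], [0.04, 2.7], [-1, 4.14], [0.28, 2.66], [-3.11, 3.11]. Speed limits (rad/s): [2.57, 2.57, 3.14, 3.14, 3.14, 3.14].

INTERFACE

Orientations are given as a unit quaternion [x, y, z, w].
In Python, from station import robot gives the robot as it stands. The module is installed in compiled form; this text tells all that it offers.
- The arm moves only by the tool move_arm, never from a script. Its argument "moves" is a list of rows, each a list of 6 numbers: the shift along the tool's x, y, z normalised to -1 to 1, where 1 is 100 mm, then the turn, a rotation vector about the tool's x, y, z normalised to -1 to 1, where 1 is 90 degrees. In form: [[dx, dy, dz, ax, ay, az], ...]. A call has 1 to 20 rows; each row shifts and turns the pose as measured when the row begins, along the tool's axes as they then stand; what a row does not reach is not made up. A row lasts 1/10 s, in which the tool goes at most 50 mm and 8.59 degrees, less where a joint would pass 70% of its speed; a pose out of reach is approached as far as the arm can. A call with a number of a shift or a turn outside -1 to 1 is refused whole. A call with a gripper value outside its range is refused whole. "gripper" is the closure, from -1 (fully open) to 1 (shut), so that 0 is half open, set as the call begins (left out, the last holds). The fingers move at their own pace and stop on an object; "squeeze" is the grip in N (left out, the last holds). Time passes only in rows, so rows that do not move let the fingers close. It gives the time, the measured TCP pose, the force and the opening at its end, in the units of the state.
- robot.read_state(): the state, without advancing time (a new reading comes with each control period).
- robot.capture(name): name is "scene" or "top"; returns (picture, depth): 400x640x3 uint8, blue, green, red; 400x640 float32, m along the optical axis (not along the pixel's ray), 0 where there is no reading.
- robot.camera_model(name): a dict with "fx", "fy", "cx", "cy" (pixels), "R" (3x3) and "t" (3): a world point X has camera coordinates R X + t. Camera axes: x right, y down, z forward; pixel columns grow to the right and rows downward; lengths in m; the calibration is good to about 2 mm. A picture is of the moment at which its call begins. camera_model takes no time and is no camera call.
- robot.job_done(): hands the job in, once; it reports no verdict.
The state is a dict: "time_s": time; "q": joint angles; "qd": joint speeds; "tau": joint torques, N m; "position": TCP position; "ee_rot": TCP orientation; "ft_force": force on the tool from outside, world axes, zero at the start; "ft_torque": the same for the moment, N m; "gripper_width": finger opening in m.
Only numpy, scipy, OpenCV 4.12 (cv2) and the standard library are available. Lean on these libraries where they do the work, as an engineer would, in place of code of your own. Each camera call takes 0.05 s, during which the arm holds its last target. There are 200 camera calls.

TASK

Air the freshly rinsed carafe: slide the T-handled stopper forward out of its slotted drying stand, put its two lugs down through the notches of the carafe's collar until its flange lies on the collar, and turn it clockwise halfway to the lock, about 45 degrees, short of the click. A spring inside turns it back if let go, so finish while still gripping the stopper and holding it still there; leave the other things on the sill where they are.

Things in the scene. Friction and masses are not known exactly. Their poses are not given: they have to be found in the camera images.
- stopper: Loose stopper, 0.1-0.2 kg. Origin: under its plug, on its axis, z up (mm): white plug 35 dia z 0-14, bottom edge chamfered; white flange 60 dia z 14-20; steel stem 12 dia z 20-34; dark wooden bar handle z 34-62. Half-turn symmetric: either lug fits either notch. It starts upright in the stand, axis over the stand's origin, handle within about 30 degrees of the stand's x axis.
- stopper_grip (a point): Centre of the stopper's bar handle, 48 mm above the stopper's origin, axes as the stopper's. The bar is 50 long (along x, in line with the lugs), 14 wide (along y, the width to grip) and 28 high.
- lug (a point): Tip of one of the stopper's two lugs, 24.5 mm from the axis along the stopper's +x, 3 mm above its origin; the other is opposite at -x. Each lug is 6 mm wide and 5 high.
- stand: Wooden drying stand, fixed; origin on the sill under the standing stopper, z up; open front along its -x (roughly to the robot). Floor 12 mm thick, x -115 to +45, 86 wide. Side walls 74 apart. A plate at z 36-42, x -35 to +45, overhangs the stopper's flange with 4 mm of play so that it cannot be lifted there; the handle's underside is 4 mm above the plate.
- slot (a point): Middle of the open end of the slot in the stand's plate, at the plate's front edge and top (stand x -35, z 42 mm), axes of the stand. The slot is 20 mm wide and runs from here along +x to x=+15; the stopper's stem stands in it. Once the stopper has slid 65 mm along the stand's -x, its flange is clear of the plate and it can be lifted.
- carafe: Empty glass carafe, fixed in a round wooden holder of 112 mm dia; origin under its centre on the sill, z up. Its steel collar is 66 dia outside, top at z=150 mm. A small steel spout 16 wide stands out from the collar at the carafe's +x to 47 mm radius.
- mouth (a point): Centre of the carafe's 40 mm mouth, level with the collar's top, axes of the carafe. Fully in, the stopper's origin lies 14 mm below this point (flange on collar) and the lugs pass under the 7 mm thick ledge with 1.5 mm of play. From the notches the stopper turns only clockwise seen from above.
- notch (a point): Outer end of one of the collar's two lug notches, at the collar's top, 27 mm from the axis along the carafe's +x (the spout side); the other is opposite at -x. Each is at least 12 mm wide: a lug in it has about 9 degrees of play either way.
- shutter (a joint): Sprung vent shutter in the collar (rad), 0 at rest. The lugs meet it about 12 degrees clockwise from the notches, then carry it along: it reads the turn less 0.21 rad (play +-0.05). Spring torque 0.09 Nm at 0, plus 0.08 Nm per rad: it turns the stopper back if let go. The lugs meet the click plungers at about 62 degrees of turn (reads 0.87); locked at 90 degrees (1.36).
- coaster: Bystander, loose: flat round wooden coaster, 90 dia x 8 high (sizes in mm); origin under its centre. Leave it alone.
- cup: Bystander, loose: white ceramic cup, 72 dia x 75 high, standing on the coaster (sizes in mm); origin under its centre. Leave it alone.
- pill_bottle: Bystander, loose: small amber jar, 44 dia x 75 high (sizes in mm); origin under its centre. Leave it alone.
- pill_tray: Bystander, loose: lavender seven-compartment pill tray, 75 x 190 x 26 (sizes in mm); origin under its centre. Leave it alone.
- cuff_case: Bystander, loose: grey plastic blood pressure cuff case with a steel spring clip, 126 x 180 x 65 (sizes in mm); origin under its centre. Leave it alone.
- glasses_case: Bystander, loose: dark spectacle case, 160 x 60 x 35 (sizes in mm); origin under its centre. Leave it alone.
- book: Bystander, loose: closed book, 190 x 125 x 22 (sizes in mm); origin under its centre. Leave it alone.
Things that resemble listed ones, but are neither listed nor needed, are in the scene too. What is shaped like the stopper but green or red is not meant.

How it is judged:
By the outcome, as a careful person would: the job done as asked, in the order asked, and still so for the second after the job is handed in, while the arm keeps its last pose, push and grip.
It also fails if it takes over 54 s, if anything falls off the work surface, if the arm or the gripper's body presses on something with over 40 N, if the wrist force passes 120 N, or if a joint passes its speed limit or range.

## Working session

There is one attempt and no reset: what is moved stays moved. The work goes in short steps, Python scripts to look and compute and a tool call to move; the robot and the scene stay as the last step left them, time stands still between calls to the robot, and variables do not carry over. Pictures are saved under pics/ and viewed, about 8 in all and at most 12, crops included, and the job is handed in when it is done.

Besides the shell and the picture viewer there is one more tool, called after ">>>" by a JSON object that holds its "name" and its "arguments", one argument or row to a line. move_arm: Moves the arm, as the interface text tells. Its arguments: {"type":"object","properties":{"moves":{"type":"array"},"gripper":{"type":"number"},"squeeze":{"type":"number"}},"required":["moves"]}

```bash
mkdir -p pics
python3 - <<'E'
from station import robot
import cv2,numpy as np,json
for n in("scene","top"):
    p,d=robot.capture(n); m=robot.camera_model(n)
    cv2.imwrite(f"pics/{n}0.png",p); np.savez(f"pics/{n}0.npz",p=p,d=d,**m)
    print(n,{k:np.round(v,3).tolist() for k,v in m.items()})
s=robot.read_state(); print(s, robot.tcp_to_tips)
E
```

```text
scene {'fx': 368.992, 'fy': 368.992, 'cx': 317.244, 'cy': 197.973, 'R': [[0.657, 0.754, 0.0], [0.553, -0.482, -0.68], [-0.512, 0.447, -0.733]], 't': [-0.367, -0.254, 1.407]}
top {'fx': 502.469, 'fy': 502.469, 'cx': 315.018, 'cy': 201.358, 'R': [[-0.035, -0.999, -0.001], [-0.979, 0.034, -0.2], [0.2, -0.006, -0.98]], 't': [0.0, 0.602, 1.427]}
{'time_s': 0.1, 'q': array([-1.39101218e+00,  3.42643581e-01,  1.52490723e+00, -4.52066418e-05,
        1.27541328e+00, -1.46010444e-01]), 'qd': array([-0.00120249, -0.00338831, -0.00299022,  0.00124945, -0.00064672,
       -0.00171654]), 'tau': array([ 1.13245100e-03, -4.32003808e+01, -2.44695103e+01,  7.19182519e-02,
        5.25323418e-02, -5.21960612e-05]), 'position': array([ 0.16797266, -0.49703614,  0.23712435]), 'ee_rot': array([-0.69772139, -0.11516616,  0.69776833, -0.11419706]), 'ft_force': array([0.26764218, 0.86673656, 0.49447122]), 'ft_torque': array([-0.03569738,  0.02525181,  0.01689897]), 'gripper_width': 0.0917584780964697} 0.011
```

View pics/top0.png

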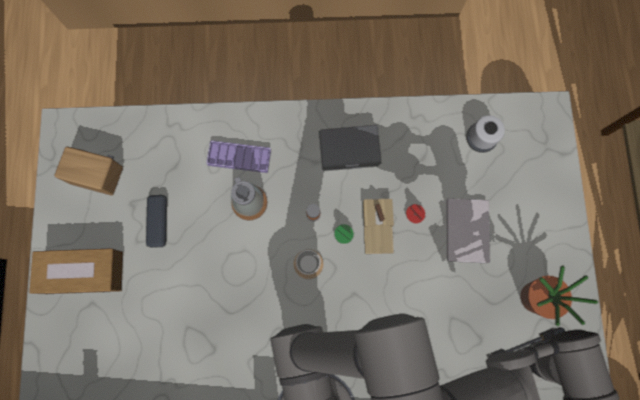

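View pics/scene0.png

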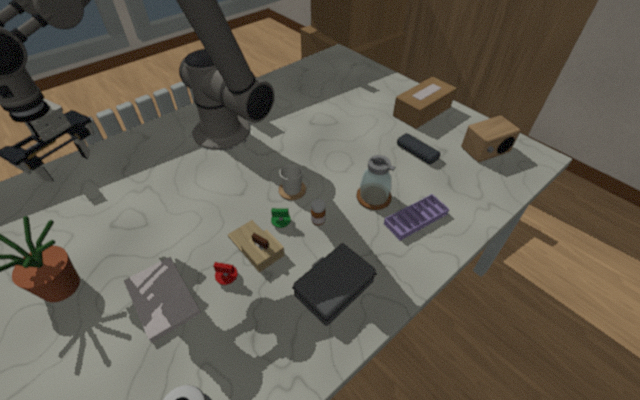

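The top view shows three stopper-like things: green at (343,233), red at (415,213), and a dark-handled one in the wooden stand at (379,211). The last fits, because it has a dark bar and stands in the slotted stand. The carafe is at (245,198) top and (376,182) scene. I'll confirm both in one enlarged crop.

Run:
```python
import cv2,numpy as np
t=cv2.imread("pics/top0.png");s=cv2.imread("pics/scene0.png")
f=lambda im,x,y,w,h:cv2.resize(im[y:y+h,x:x+w],(400,300),interpolation=cv2.INTER_CUBIC)
cv2.imwrite("pics/crop1.png",np.vstack([np.hstack([f(t,335,185,96,72),f(t,205,165,80,60)]),np.hstack([f(s,210,210,96,72),f(s,336,146,80,60)])]))
```

```text
(no output)
```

View pics/crop1.png

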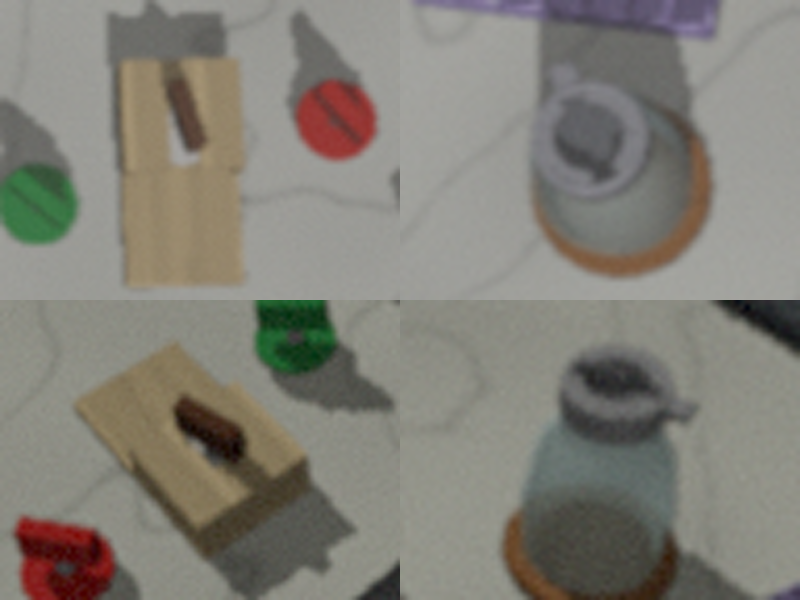

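The crop confirms it: a dark wooden bar on a white flange in the stand's slot, with the open front facing the robot. The spout points away from the robot and slightly left. Now I'll measure with depth and rays.

```bash
cat > h.py <<'E'
import cv2,numpy as np
def load(n):
    z=np.load(f"pics/{n}.npz"); return z
def pts(z):
    d=z["d"];v,u=np.mgrid[:400,:640]
    c=np.stack([(u-z["cx"])/z["fx"]*d,(v-z["cy"])/z["fy"]*d,d],-1)
    P=(c-z["t"])@z["R"]; P[d<=0]=np.nan
    return P
def ray(z,u,v,h):
    C=-z["R"].T@z["t"]; r=np.array([(u-z["cx"])/z["fx"],(v-z["cy"])/z["fy"],1])@z["R"]
    return C+r*(h-C[2])/r[2]
def circ(P):
    A=np.c_[2*P,np.ones(len(P))]; s=np.linalg.lstsq(A,(P**2).sum(1),rcond=None)[0]
    return s[:2],np.sqrt(s[2]+s[:2]@s[:2])
E
python3 - <<'E'
from h import *
for n,(us,vs),(uc,vc) in(("top0",(slice(360,400),slice(190,258)),(slice(225,275),slice(170,220))),("scene0",(slice(225,290),slice(218,275)),(slice(355,400),slice(148,180)))):
    z=load(n);P=pts(z);p=z["p"].astype(int)
    S=P[vs,us].reshape(-1,3);c=p[vs,us].reshape(-1,3)
    print(n,"stand z hist",np.histogram(S[:,2][~np.isnan(S[:,2])],bins=np.arange(-.01,.09,.005)))
    dark=(c.sum(1)<260)&(c[:,2]>c[:,0]+8)&(S[:,2]>.052)&(S[:,2]<.07)
    H=S[dark]; r=cv2.minAreaRect((H[:,:2]*1000).astype(np.float32)); print("handle",dark.sum(),r,np.nanmean(H[:,2]))
    w=(S[:,2]>.034)&(S[:,2]<.05); r=cv2.minAreaRect((S[w][:,:2]*1000).astype(np.float32));print("plate",w.sum(),r)
    f=(S[:,2]>.007)&(S[:,2]<.05); r=cv2.minAreaRect((S[f][:,:2]*1000).astype(np.float32));print("all",f.sum(),r)
    Q=P[vc,uc].reshape(-1,3); k=(Q[:,2]>.144)&(Q[:,2]<.158);Q=Q[k]
    print("collar z",np.median(Q[:,2]),k.sum(),Q[:,:2].min(0),Q[:,:2].max(0),np.median(Q[:,:2],0),circ(Q[:,:2]))
    (cx,cy),rr=cv2.minEnclosingCircle((Q[:,:2]*1000).astype(np.float32));print(cx,cy,rr)
E
```

```text
top0 stand z hist (array([ 77, 509, 470, 311, 433, 126,   9,  15,  43, 147, 358, 102,   6,
         4,  10,  19,  44,  24,   1]), array([-0.01 , -0.005,  0.   ,  0.005,  0.01 ,  0.015,  0.02 ,  0.025,
        0.03 ,  0.035,  0.04 ,  0.045,  0.05 ,  0.055,  0.06 ,  0.065,
        0.07 ,  0.075,  0.08 ,  0.085]))
handle 27 ((563.62158203125, -207.03805541992188), (50.91120910644531, 11.40587043762207), 11.81243896484375) 0.0649347401597446
plate 620 ((565.63720703125, -210.292724609375), (86.6460189819336, 80.56243896484375), 89.29241943359375)
all 1445 ((538.3067626953125, -212.95184326171875), (112.56684112548828, 208.97097778320312), 82.71952819824219)
collar z 0.14915617840630704 259 [0.5848767  0.14843163] [0.66084711 0.21094706] [0.61896553 0.1821874 ] (array([0.61953632, 0.18113624]), np.float64(0.02857744520755233))
623.4797973632812 181.46360778808594 39.30683517456055
scene0 stand z hist (array([   0,  363, 1430,   68,  434,  154,  183,   46,   63,   65,  560,
         90,   31,   31,   55,   19,   57,   37,    0]), array([-0.01 , -0.005,  0.   ,  0.005,  0.01 ,  0.015,  0.02 ,  0.025,
        0.03 ,  0.035,  0.04 ,  0.045,  0.05 ,  0.055,  0.06 ,  0.065,
        0.07 ,  0.075,  0.08 ,  0.085]))
handle 115 ((575.4603271484375, -256.94189453125), (48.798282623291016, 123.88250732421875), 14.259550094604492) 0.060350681865733745
plate 730 ((565.8950805664062, -241.48358154296875), (160.9628448486328, 82.24078369140625), 88.04369354248047)
all 1635 ((540.7040405273438, -208.48770141601562), (174.86111450195312, 199.62059020996094), 49.7691650390625)
collar z 0.15110273501825294 250 [0.58550512 0.15195484] [0.66280563 0.22060386] [0.6222699  0.18701171] (array([0.6207558 , 0.18554166]), np.float64(0.028440537876622523))
623.7800903320312 188.8745574951172 39.909568786621094
```

Run:
```python
from h import *
for n,(us,vs),(uc,vc) in(("top0",(slice(360,400),slice(190,258)),(slice(225,275),slice(170,220))),("scene0",(slice(225,278),slice(218,275)),(slice(355,400),slice(148,180)))):
    z=load(n);P=pts(z);p=z["p"].astype(int)
    S=P[vs,us].reshape(-1,3);c=p[vs,us].reshape(-1,3)
    H=S[(S[:,2]>.067)&(S[:,2]<.082)]; H=H[abs(H[:,1]+.207)<.03]
    r=cv2.minAreaRect((H[:,:2]*1000).astype(np.float32)); print(n,"handle",len(H),r,H.mean(0),np.linalg.svd(H[:,:2]-H[:,:2].mean(0))[2][0])
    Q=P[vc,uc].reshape(-1,3); Q=Q[(Q[:,2]>.142)&(Q[:,2]<.158)]
    # outer boundary fit: robust on farthest points per angle bin
    ce=circ(Q[:,:2])[0]
    for it in range(4):
        d=Q[:,:2]-ce;a=np.arctan2(d[:,1],d[:,0]);R=np.hypot(*d.T);B=[]
        for b in np.arange(-np.pi,np.pi,.2):
            m=(a>=b)&(a<b+.2)&(R<.036)
            if m.any(): B.append(Q[m][R[m].argmax(),:2])
        ce,rad=circ(np.array(B))
    d=Q[:,:2]-ce;R=np.hypot(*d.T);sp=d[(R>.037)&(R<.052)].mean(0)
    print("carafe",ce,rad,"spout",((R>.037)&(R<.052)).sum(),np.degrees(np.arctan2(sp[1],sp[0])))
z=load("top0");P=pts(z);p=z["p"].astype(np.uint8)
hsv=cv2.cvtColor(p,cv2.COLOR_BGR2HSV)
# slot/plate edges and wood outline in top
m=np.zeros((400,640),np.uint8);m[190:258,360:400]=((hsv[190:258,360:400,1]>60)&(hsv[190:258,360:400,2]>110))
for v in range(194,258,6):
    u=np.where(m[v])[0]; 
    if len(u): print(v,u.min(),u.max(),ray(z,u.min()-.5,v,.042 if v<226 else .012)[:2].round(4),ray(z,u.max()+.5,v,.042 if v<226 else .012)[:2].round(4))
vv=np.where(m.sum(1)>10)[0];print(vv.min(),vv.max(),ray(z,380,vv.min()-.5,.042),ray(z,380,vv.max()+.5,.012))
dk=np.zeros((400,640),np.uint8);dk[195:226,370:392]=(p[195:226,370:392,2]<115)&(p[195:226,370:392].sum(2)<240)
v,u=np.where(dk);print("dark",len(u));print(cv2.minAreaRect(np.array([ray(z,a,b,.074)[:2]*1000 for a,b in zip(u,v)],np.float32)))
```

```text
top0 handle 86 ((561.1170654296875, -210.1567840576172), (49.204837799072266, 14.403770446777344), 14.403117179870605) [ 0.5607866  -0.20973521  0.07326027] [-0.9728529  -0.23142435]
carafe [0.61754514 0.18036759] 0.03237649941293427 spout 16 21.51851046476685
scene0 handle 102 ((561.2662353515625, -204.92459106445312), (50.7407341003418, 13.957526206970215), 15.880558967590332) [ 0.56265331 -0.20512721  0.07394716] [0.95880752 0.28405658]
carafe [0.6183066  0.18483853] 0.03258200485234548 spout 19 24.614782932864678
200 364 391 [ 0.6041 -0.1665] [ 0.6012 -0.2505]
206 364 391 [ 0.5858 -0.1656] [ 0.5829 -0.2493]
212 364 391 [ 0.5676 -0.1646] [ 0.5647 -0.2481]
218 364 392 [ 0.5495 -0.1636] [ 0.5464 -0.2499]
224 364 392 [ 0.5314 -0.1626] [ 0.5284 -0.2487]
230 365 391 [ 0.5176 -0.1677] [ 0.5147 -0.2493]
236 365 391 [ 0.4993 -0.1667] [ 0.4965 -0.2481]
242 365 391 [ 0.4812 -0.1657] [ 0.4783 -0.2469]
248 366 392 [ 0.463  -0.1677] [ 0.4602 -0.2487]
199 252 [ 0.60699807 -0.21630525  0.042     ] [ 0.44800283 -0.21040915  0.012     ]
dark 69
((561.5970458984375, -205.6513214111328), (47.39105224609375, 12.143387794494629), 14.784518241882324)
```

```bash
cat > go.py <<'E'
import sys,numpy as np
from scipy.spatial.transform import Rotation as R
from station import robot
# go.py x y z yaw : steps to reach TCP (x,y,z) pointing down, jaw (tool y) axis perpendicular to bar yaw
def plan(x,y,z,yaw):
    s=robot.read_state();Rc=R.from_quat(s["ee_rot"])
    best=None
    for k in(0,180):
        a=np.radians(yaw+90+k);ty=np.array([np.cos(a),np.sin(a),0]);tx=np.array([0,0,-1.])
        Rt=R.from_matrix(np.c_[tx,ty,np.cross(tx,ty)])
        rv=(Rc.inv()*Rt).as_rotvec()
        if best is None or np.linalg.norm(rv)<np.linalg.norm(best): best=rv
    d=Rc.inv().apply(np.array([x,y,z])-s["position"])
    M=Rc.as_matrix()
    print("t",s["time_s"],"pos",s["position"].round(4),"baryaw",np.degrees(np.arctan2(M[1,1],M[0,1])).round(2)-90,"q",s["q"].round(2),"F",s["ft_force"].round(1),"T",s["ft_torque"].round(2),"w",s["gripper_width"].round(4))
    print("shift/100mm",(d*10).round(3),"turn/90",(best/(np.pi/2)).round(3),"world",np.round(np.array([x,y,z])-s["position"],4))
if __name__=="__main__": plan(*map(float,sys.argv[1:]))
E
python3 go.py 0.561 -0.2075 0.16 14.5
```

```text
Traceback (most recent call last):
  File "go.py", line 17, in <module>
    if __name__=="__main__": plan(*map(float,sys.argv[1:]))
                             ~~~~^^^^^^^^^^^^^^^^^^^^^^^^^^
  File "go.py", line 15, in plan
    print("t",s["time_s"],"pos",s["position"].round(4),"baryaw",np.degrees(np.arctan2(M[1,1],M[0,1])).round(2)-90,"q",s["q"].round(2),"F",s["ft_force"].round(1),"T",s["ft_torque"].round(2),"w",s["gripper_width"].round(4))
                                                                                                                                                                                                 ^^^^^^^^^^^^^^^^^^^^^^^^
AttributeError: 'float' object has no attribute 'round'
```

```bash
sed -i 's/s\["gripper_width"\].round(4)/round(s["gripper_width"],4)/' go.py; python3 go.py 0.561 -0.2075 0.16 14.5
```

```text
t 0.1 pos [ 0.168  -0.497   0.2371] baryaw -161.32999999999998 q [-1.39  0.34  1.52 -0.    1.28 -0.15] F [0.3 0.9 0.5] T [-0.04  0.03  0.02] w 0.0918
shift/100mm [ 0.774 -1.484 -4.65 ] turn/90 [ 0.046 -0.     0.001] world [ 0.393   0.2895 -0.0771]
```

>>> {"name": "move_arm", "arguments": {
  "moves": [
    [0,-0.1,-0.31,0.046,0,0],
    [0,-0.1,-0.31,0,0,0],
    [0,-0.1,-0.31,0,0,0],
    [0,-0.1,-0.31,0,0,0],
    [0,-0.1,-0.31,0,0,0],
    [0,-0.1,-0.31,0,0,0],
    [0,-0.1,-0.31,0,0,0],
    [0,-0.1,-0.31,0,0,0],
    [0,-0.1,-0.31,0,0,0],
    [0,-0.1,-0.31,0,0,0],
    [0,-0.1,-0.31,0,0,0],
    [0,-0.1,-0.31,0,0,0],
    [0.1,-0.1,-0.31,0,0,0],
    [0.2,-0.1,-0.31,0,0,0],
    [0.2,-0.08,-0.31,0,0,0],
    [0.2,0,0,0,0,0],
    [0,0,0,0,0,0]
  ],
  "gripper": -0.1
}}

```text
time_s: 1.8
position: [0.5944, -0.223, 0.1574]
ee_rot: [-0.699, -0.091, 0.704, -0.083]
ft_force: [-0.7, 0.3, -0.3]
gripper_width: 0.0505
```

```bash
python3 go.py 0.561 -0.2075 0.16 14.5
```

```text
t 1.8 pos [ 0.5944 -0.223   0.1574] baryaw -165.81 q [-0.48  0.62  1.3   0.01  1.24  0.84] F [-0.7  0.3 -0.3] T [-0.01  0.07 -0.04] w 0.0505
shift/100mm [-0.022 -0.232  0.286] turn/90 [-0.003  0.004  0.008] world [-0.0334  0.0155  0.0026]
```

>>> {"name": "move_arm", "arguments": {
  "moves": [
    [0,-0.12,0.14,0,0.004,0.008],
    [0,-0.1,0.13,0,0,0],
    [0,0,0,0,0,0],
    [0.2,0,0,0,0,0],
    [0.2,0,0,0,0,0],
    [0,0,0,0,0,0]
  ]
}}

```text
time_s: 2.4
position: [0.5635, -0.2109, 0.1209]
ee_rot: [0.704, 0.085, -0.7, 0.088]
ft_force: [0.5, 0.1, -0.4]
gripper_width: 0.0505
```

```bash
python3 go.py 0.561 -0.2075 0.056 14.5
python3 - <<'E'
from station import robot
import cv2,numpy as np
o=[]
for n,(x,y,w,h) in(("top",(330,170,100,100)),("scene",(200,170,100,100))):
    p,d=robot.capture(n); o.append(cv2.resize(p[y:y+h,x:x+w],(400,400),interpolation=cv2.INTER_CUBIC))
cv2.imwrite("pics/pre.png",np.hstack(o))
E
```

```text
t 2.4 pos [ 0.5635 -0.2109  0.1209] baryaw -165.97 q [-0.49  0.59  1.47 -0.    1.08  0.84] F [ 0.5  0.1 -0.4] T [ 0.05 -0.01 -0.04] w 0.0505
shift/100mm [ 0.649 -0.042  0.019] turn/90 [-0.005 -0.003 -0.003] world [-0.0025  0.0034 -0.0649]
```

View pics/pre.png

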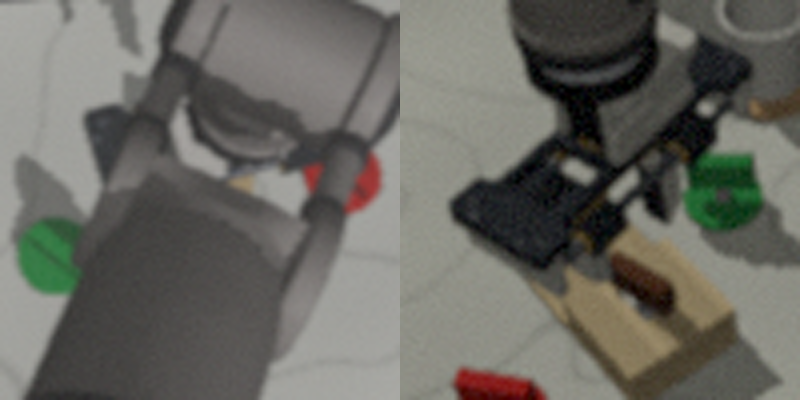

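The scene crop shows the open fingers above and either side of the dark bar, at crop (640,280). Nothing is in the way, so I'll descend.

>>> {"name": "move_arm", "arguments": {
  "moves": [
    [0.2,-0.03,0.01,-0.005,-0.003,-0.003],
    [0.2,-0.01,0.01,0,0,0],
    [0.15,0,0,0,0,0],
    [0.05,0,0,0,0,0],
    [0,0,0,0,0,0]
  ]
}}

```text
time_s: 3.0
position: [0.5674, -0.2118, 0.0695]
ee_rot: [0.707, 0.085, -0.696, 0.092]
ft_force: [0.1, 0.3, 0.7]
gripper_width: 0.0506
```

```bash
python3 go.py 0.561 -0.2075 0.057 14.5
```

```text
t 3.0 pos [ 0.5674 -0.2118  0.0695] baryaw -165.56 q [-0.48  0.65  1.51  0.    0.96  0.83] F [0.1 0.3 0.7] T [ 0.02 -0.    0.  ] w 0.0506
shift/100mm [ 0.124 -0.059  0.053] turn/90 [-0.001 -0.008 -0.008] world [-0.0064  0.0043 -0.0125]
```

>>> {"name": "move_arm", "arguments": {
  "moves": [
    [0.06,-0.06,0.06,0,-0.008,-0.008],
    [0.06,0,0,0,0,0],
    [0,0,0,0,0,0]
  ]
}}

```text
time_s: 3.3
position: [0.5611, -0.2081, 0.0594]
ee_rot: [0.703, 0.089, -0.7, 0.089]
ft_force: [0.1, -1.1, -0.8]
gripper_width: 0.0502
```

```bash
python3 go.py 0.561 -0.2075 0.057 14.5
```

```text
t 3.3 pos [ 0.5611 -0.2081  0.0594] baryaw -165.57 q [-0.48  0.66  1.53  0.    0.95  0.83] F [ 0.1 -1.1 -0.8] T [-0.03  0.02 -0.01] w 0.0502
shift/100mm [ 0.024 -0.006 -0.   ] turn/90 [-0.001 -0.002 -0.001] world [-0.0001  0.0006 -0.0024]
```

>>> {"name": "move_arm", "arguments": {
  "moves": [
    [0.02,0,0,0,0,0],
    [0,0,0,0,0,0],
    [0,0,0,0,0,0],
    [0,0,0,0,0,0],
    [0,0,0,0,0,0],
    [0,0,0,0,0,0]
  ],
  "gripper": 1,
  "squeeze": 30
}}

```text
time_s: 3.9
position: [0.5616, -0.2082, 0.0581]
ee_rot: [0.703, 0.088, -0.7, 0.089]
ft_force: [-0.2, -0.2, -2.0]
gripper_width: 0.0136
```

```bash
python3 go.py 0.496 -0.2075 0.057 14.5
```

```text
t 3.9 pos [ 0.5616 -0.2082  0.0581] baryaw -165.57 q [-0.48  0.66  1.53  0.    0.95  0.83] F [-0.2 -0.2 -2. ] T [ 0.05 -0.02  0.02] w 0.0136
shift/100mm [ 0.008 -0.17   0.634] turn/90 [-0.001 -0.003 -0.001] world [-0.0656  0.0007 -0.0011]
```

>>> {"name": "move_arm", "arguments": {
  "moves": [
    [-0.02,0,0,0,0,0],
    [0,-0.026,0.097,0,0,0],
    [0,-0.026,0.097,0,0,0],
    [0,-0.026,0.097,0,0,0],
    [0,0,0,0,0,0]
  ]
}}

```text
time_s: 4.4
position: [0.5277, -0.2073, 0.0594]
ee_rot: [0.702, 0.089, -0.701, 0.089]
ft_force: [0.7, 0.5, -1.9]
gripper_width: 0.0138
```

```bash
python3 go.py 0.488 -0.2085 0.060 14.5
```

```text
t 4.4 pos [ 0.5277 -0.2073  0.0594] baryaw -165.55 q [-0.51  0.61  1.62  0.    0.9   0.81] F [ 0.7  0.5 -1.9] T [-0.01  0.02 -0.02] w 0.0138
shift/100mm [-0.007 -0.088  0.387] turn/90 [-0.001 -0.001 -0.   ] world [-0.0397 -0.0012  0.0006]
```

>>> {"name": "move_arm", "arguments": {
  "moves": [
    [0,-0.022,0.097,0,0,0],
    [0,-0.022,0.097,0,0,0],
    [0,-0.022,0.097,0,0,0],
    [0,-0.022,0.097,0,0,0],
    [0,0,0,0,0,0]
  ]
}}

```text
time_s: 4.9
position: [0.4848, -0.2087, 0.0596]
ee_rot: [0.702, 0.088, -0.701, 0.089]
ft_force: [-0.4, 0.4, -1.4]
gripper_width: 0.0137
```

```bash
python3 go.py 0.488 -0.2085 0.16 14.5
```

```text
t 4.9 pos [ 0.4848 -0.2087  0.0596] baryaw -165.6 q [-0.55  0.56  1.74  0.    0.85  0.77] F [-0.4  0.4 -1.4] T [ 0.03 -0.01  0.02] w 0.0137
shift/100mm [-1.004  0.007 -0.033] turn/90 [-0.001 -0.002 -0.   ] world [0.0032 0.0002 0.1004]
```

>>> {"name": "move_arm", "arguments": {
  "moves": [
    [-0.25,0,0,0,0,0],
    [-0.35,0,0,0,0,0],
    [-0.35,0,0,0,0,0],
    [-0.35,0,0,0,0,0],
    [-0.35,0,0,0,0,0],
    [-0.2,0,0,0,0,0],
    [0,0,0,0,0,0],
    [0,0,0,0,0,0]
  ]
}}

```text
time_s: 5.7
position: [0.4845, -0.2089, 0.2512]
ee_rot: [0.703, 0.088, -0.7, 0.088]
ft_force: [1.0, 0.2, -1.9]
gripper_width: 0.0139
```

```bash
python3 go.py 0.6183 0.182 0.24 22
```

```text
t 5.7 pos [ 0.4845 -0.2089  0.2512] baryaw -165.67000000000002 q [-0.55  0.33  1.5   0.    1.31  0.77] F [ 1.   0.2 -1.9] T [ 0.02  0.02 -0.01] w 0.0139
shift/100mm [ 0.118 -3.456 -2.264] turn/90 [-0.085 -0.002 -0.   ] world [ 0.1338  0.3909 -0.0112]
```

>>> {"name": "move_arm", "arguments": {
  "moves": [
    [0,-0.23,-0.15,0,0,0],
    [0,-0.23,-0.15,0,0,0],
    [0,-0.23,-0.15,0,0,0],
    [0,-0.23,-0.15,0,0,0],
    [0,-0.23,-0.15,0,0,0],
    [0,-0.23,-0.15,0,0,0],
    [0,-0.23,-0.15,0,0,0],
    [0,-0.23,-0.15,0,0,0],
    [0,-0.23,-0.15,0,0,0],
    [0,-0.23,-0.15,0,0,0],
    [0,-0.23,-0.15,0,0,0],
    [0,-0.23,-0.15,0,0,0],
    [0,-0.2,-0.13,0,0,0],
    [0,-0.1,-0.06,0,0,0],
    [0,0,0,0,0,0],
    [0,0,0,-0.085,0,0],
    [0,0,0,0,0,0]
  ]
}}

```text
time_s: 7.4
position: [0.5958, 0.1495, 0.2166]
ee_rot: [-0.678, -0.139, 0.71, -0.13]
ft_force: [0.1, -1.1, -0.6]
gripper_width: 0.0138
```

```bash
python3 go.py 0.6183 0.182 0.225 22
```

```text
t 7.4 pos [0.5958 0.1495 0.2166] baryaw -158.07999999999998 q [0.12 0.55 1.25 0.01 1.39 1.3 ] F [ 0.1 -1.1 -0.6] T [-0.01 -0.04 -0.01] w 0.0138
shift/100mm [-0.093 -0.219 -0.326] turn/90 [-0.001  0.027  0.014] world [0.0225 0.0325 0.0084]
```

>>> {"name": "move_arm", "arguments": {
  "moves": [
    [-0.09,0,0,0,0.027,0.014],
    [0,-0.11,-0.16,0,0,0],
    [0,-0.11,-0.16,0,0,0],
    [0,0,0,0,0,0],
    [0,0,0,0,0,0]
  ]
}}

```text
time_s: 7.9
position: [0.617, 0.1758, 0.224]
ee_rot: [-0.695, -0.126, 0.697, -0.128]
ft_force: [0.5, -0.7, -1.5]
gripper_width: 0.0139
```

```bash
python3 go.py 0.6183 0.182 0.222 22
python3 - <<'E'
from station import robot
import cv2,numpy as np
o=[]
for n,(x,y,w,h) in(("top",(210,150,80,80)),("scene",(335,120,80,80))):
    p,d=robot.capture(n); m=robot.camera_model(n); np.savez(f"pics/{n}1.npz",p=p,d=d,**m)
    o.append(cv2.resize(p[y:y+h,x:x+w],(400,400),interpolation=cv2.INTER_CUBIC))
cv2.imwrite("pics/hover.png",np.hstack(o))
E
```

```text
t 7.9 pos [0.617  0.1758 0.224 ] baryaw -159.31 q [ 0.16  0.57  1.19 -0.    1.38  1.37] F [ 0.5 -0.7 -1.5] T [ 0.01 -0.02 -0.03] w 0.0139
shift/100mm [ 0.019 -0.053 -0.034] turn/90 [-0.015  0.002 -0.001] world [ 0.0013  0.0062 -0.002 ]
```

View pics/hover.png

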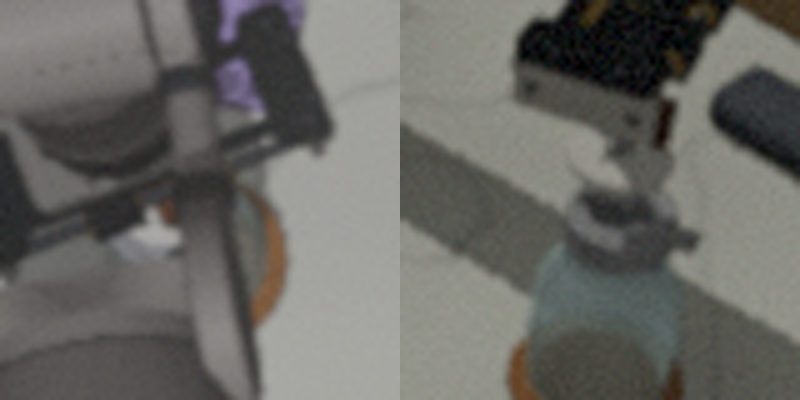

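Run:
```python
from h import *
z=load("scene1");P=pts(z);p=z["p"].astype(int)
v0,v1,u0,u1=142,162,366,394
for v in range(v0,v1,2):
    print(v,' '.join(f"{1000*P[v,u,2]:4.0f}{'w' if p[v,u].min()>140 else '.'}" for u in range(u0,u1,1)))
m=np.zeros((400,640),bool);m[v0:v1,u0:u1]=(p[v0:v1,u0:u1].min(2)>125)&(P[v0:v1,u0:u1,2]>.165)&(P[v0:v1,u0:u1,2]<.215)
Q=P[m];print(len(Q));A=np.c_[Q[:,:2]-Q[:,:2].mean(0),np.ones(len(Q))]
print(np.linalg.lstsq(A,Q[:,2],rcond=None)[0],Q.min(0),Q.max(0),Q.mean(0))
```

```text
142  282.  283.  283.  287.  286.  287.  287.  290.  290.  291.  290.  293.  296.  296.  297.  298.  299.  297.  307.  304.  300.  238.  239.  242.  232.    1.    3.    3.
144    4.    1.   -1.    3.    5.  280.  nan.  283.  284.  285.  287.  287.  287.  289.  290.  291.  292.  293.  293.  294.  230.  231.  231.  232.    2.    4.    3.    4.
146   -1.    0.    2.    1.  199.  201.  200.  201.  200.  220.  225.  283.  282.  284.  282.  284.  285.  287.  289.  287.  224.  226.  225.  220.    5.    4.    3.    2.
148    1.    1.    3.  201w  199.  200w  201.  198.  201w  199.  200.  197.  206.  211.  209.  nan.  221.  281.  284.  217.  218.  220.  219.  198.    5.    3.    2.    2.
150    3.    4.    5.  200.  201.  199w  199.  201.  200.  200.  200.  200.  201.  201.  203.  200.  199.  200.  199.  201.  199.  200.  199.  199.    5.    3.    4.    1.
152    2.   -1.    2.  197.  200.  200.  201.  197.  199.  200.  201.  199.  202.  200.  202.  200.  200.  199.  201.  200.  201.  198.  197.  198.   -1.    2.    5.    4.
154    1.    2.    1.    3.  193.  198.  199.  202.  200.  200w  199.  199w  201.  200.  199.  199.  199.  200.  198.  199.  198.  199.  199.  198.    1.    1.    1.   -1.
156    6.    1.    5.   -1.    1.  151.  153.  195.  197.  197.  199.  198.  201.  202.  198.  197.  199.  199.  197.  198.  196.  194.    3.    2.    2.   -1.   -0.    4.
158    0.    0.    3.  152.  152.  149.  144.  152.  150.  151.  181.  183.  182.  186.  184.  184.  148.  151.  150.  152.  180.  152.  151.    0.    4.    5.    0.    3.
160    3.    1.  149.  153.  147.  141.  139.  142.  143.  136.  135.  133.  135.  137.  140.  134.  136.  138.  146.  147.  153.  152.  150.  153.  151.    2.    4.    1.
64
[0.00443562 0.00896631 0.19983242] [0.58851377 0.14890734 0.19666896] [0.63613838 0.17484117 0.20207578] [0.60870043 0.1601589  0.19983242]
```

```bash
python3 - <<'E'
from h import *
from scipy.optimize import least_squares
z=load("scene1");P=pts(z)
m=np.zeros((400,640),np.uint8);Z=P[...,2];m[144:158,364:394]=(Z[144:158,364:394]>.194)&(Z[144:158,364:394]<.204)
B=[]
for v in range(147,158):
    u=np.where(m[v])[0]
    if len(u):
        B.append(ray(z,u.min()-.5,v,.199)[:2])
        if v>=150:B.append(ray(z,u.max()+.5,v,.199)[:2])
B=np.array(B)
for loss in("linear","soft_l1"):
    s=least_squares(lambda c:np.hypot(*(B-c).T)-.030,B.mean(0),loss=loss,f_scale=.001);print(s.x,(s.fun*1000).round(1))
z0=load("scene0");P0=pts(z0);Z=P0[...,2]
m=np.zeros((400,640),bool);m[148:180,355:400]=(Z[148:180,355:400]>.143)&(Z[148:180,355:400]<.158)
B=[]
for v in range(148,172):
    u=np.where(m[v])[0]
    if len(u): 
        B.append(ray(z0,u.min()-.5,v,.15)[:2]); 
        if v<158:B.append(ray(z0,u.max()+.5,v,.15)[:2])
B=np.array(B)
s=least_squares(lambda c:np.hypot(*(B-c).T)-.033,B.mean(0),loss="soft_l1",f_scale=.001);print(s.x,(s.fun*1000).round(1))
E
python3 go.py 0.6183 0.182 0.222 22
```

```text
[0.61833089 0.17451867] [ 1.6  0.1 -0.8 -1.1 -0.4 -0.7 -1.1  0.3 -1.  -0.8 -0.4 -1.1  0.9 -0.6
  0.4  0.7 -0.9  1.1  0.8]
[0.61840986 0.17449365] [ 1.7  0.2 -0.7 -1.  -0.5 -0.7 -1.1  0.3 -1.1 -0.8 -0.4 -1.1  0.8 -0.6
  0.3  0.6 -1.   1.1  0.7]
[0.61674668 0.18334241] [ 3.1  3.7  1.6  4.9  1.   4.7 -0.1  3.5 -0.2 -2.1 -0.6 -1.2 -1.2 -0.6
  0.6  2.2  1.7  1.9  4.8  4.2  2.4  7.4]
t 8.0 pos [0.617  0.1758 0.2241] baryaw -159.28 q [ 0.16  0.57  1.19 -0.    1.38  1.37] F [-1.3  0.5 -1.8] T [-0.03  0.01 -0.04] w 0.014
shift/100mm [ 0.021 -0.053 -0.034] turn/90 [-0.014  0.002 -0.001] world [ 0.0013  0.0062 -0.0021]
```

The hover view shows the white flange level at z=0.200, with the stopper upright and about 6 mm short in y of the collar at crop (620,225). I'll correct that and descend.

>>> {"name": "move_arm", "arguments": {
  "moves": [
    [0.1,-0.065,-0.03,-0.014,0.002,0],
    [0.1,0,0,0,0,0],
    [0,0,0,0,0,0]
  ]
}}

```text
time_s: 8.3
position: [0.6167, 0.1818, 0.2022]
ee_rot: [-0.694, -0.134, 0.694, -0.135]
ft_force: [-0.0, -0.0, -1.9]
gripper_width: 0.0138
```

```bash
python3 go.py 0.617 0.1835 0.182 22
```

```text
t 8.3 pos [0.6167 0.1818 0.2022] baryaw -158.06 q [ 0.17  0.59  1.22 -0.    1.33  1.36] F [-0.  -0.  -1.9] T [ 0.06 -0.01 -0.01] w 0.0138
shift/100mm [ 0.202 -0.015 -0.009] turn/90 [-0.001  0.001 -0.001] world [ 0.0003  0.0017 -0.0202]
```

>>> {"name": "move_arm", "arguments": {
  "moves": [
    [0,-0.015,-0.009,0,0,0],
    [0.04,0,0,0,0,0],
    [0.04,0,0,0,0,0],
    [0.03,0,0,0,0,0],
    [0,0,0,0,0,0]
  ]
}}

```text
time_s: 8.8
position: [0.6168, 0.1835, 0.1898]
ee_rot: [-0.694, -0.134, 0.695, -0.135]
ft_force: [-0.1, -0.6, -1.4]
gripper_width: 0.0139
```

```bash
python3 go.py 0.617 0.1835 0.182 22
```

```text
t 8.8 pos [0.6168 0.1835 0.1898] baryaw -158.07999999999998 q [ 0.17  0.6   1.24 -0.    1.31  1.36] F [-0.1 -0.6 -1.4] T [-0.01  0.06 -0.  ] w 0.0139
shift/100mm [ 0.078  0.    -0.002] turn/90 [-0.001  0.001 -0.001] world [ 0.0002  0.     -0.0078]
```

>>> {"name": "move_arm", "arguments": {
  "moves": [
    [0.03,0,0,0,0,0],
    [0.03,0,0,0,0,0],
    [0.02,0,0,0,0,0],
    [0,0,0,0,0,0]
  ]
}}

```text
time_s: 9.2
position: [0.6172, 0.1834, 0.1821]
ee_rot: [0.694, 0.134, -0.694, 0.135]
ft_force: [-0.1, -0.3, -0.8]
gripper_width: 0.0139
```

```bash
python3 go.py 0.617 0.1835 0.182 22
```

```text
t 9.2 pos [0.6172 0.1834 0.1821] baryaw -158.09 q [ 0.17  0.6   1.25 -0.    1.29  1.36] F [-0.1 -0.3 -0.8] T [-0.01 -0.06  0.02] w 0.0139
shift/100mm [ 0.001 -0.001  0.001] turn/90 [-0.001  0.    -0.002] world [-0.0002  0.0001 -0.0001]
```

>>> {"name": "move_arm", "arguments": {
  "moves": [
    [0.012,0,0,0,0,0],
    [0.012,0,0,0,0,0],
    [0,0,0,0,0,0]
  ]
}}

```text
time_s: 9.5
position: [0.6173, 0.1834, 0.1823]
ee_rot: [0.695, 0.134, -0.693, 0.135]
ft_force: [-0.1, -0.7, -1.8]
gripper_width: 0.0137
```

```bash
python3 go.py 0.617 0.1835 0.182 22
```

```text
t 9.5 pos [0.6173 0.1834 0.1823] baryaw -158.07999999999998 q [ 0.17  0.6   1.25 -0.    1.29  1.36] F [-0.1 -0.7 -1.8] T [0.02 0.01 0.02] w 0.0137
shift/100mm [ 0.003 -0.002  0.002] turn/90 [-0.001 -0.001 -0.002] world [-0.0003  0.0001 -0.0003]
```

>>> {"name": "move_arm", "arguments": {
  "moves": [
    [0.03,0,0,0,0,0]
  ]
}}

```text
time_s: 9.6
position: [0.6176, 0.1833, 0.1819]
ee_rot: [0.696, 0.133, -0.692, 0.135]
ft_force: [-9.3, -2.5, 27.7]
gripper_width: 0.014
```

```bash
python3 go.py 0.617 0.1835 0.182 22
```

```text
t 9.6 pos [0.6176 0.1833 0.1819] baryaw -158.07999999999998 q [ 0.17  0.6   1.25 -0.    1.28  1.36] F [-9.3 -2.5 27.7] T [-0.26  1.76 -0.02] w 0.014
shift/100mm [-0.001 -0.004  0.005] turn/90 [-0.001 -0.003 -0.002] world [-0.0006  0.0002  0.0001]
```

Firm contact came at TCP z=0.182, exactly the expected seated height (origin 0.136). Next I'll relax the push and turn clockwise.

>>> {"name": "move_arm", "arguments": {
  "moves": [
    [0,0,0,0,0.003,-0.001],
    [0,0,0,0.04,0,0],
    [0,0,0,0.04,0,0],
    [0,0,0,0,0,0]
  ]
}}

```text
time_s: 10.0
position: [0.6179, 0.1834, 0.1821]
ee_rot: [0.705, 0.089, -0.697, 0.089]
ft_force: [-0.9, 0.5, 1.2]
gripper_width: 0.0138
```

```bash
python3 go.py 0.617 0.1835 0.182 -22
```

```text
t 10.0 pos [0.6179 0.1834 0.1821] baryaw -165.51999999999998 q [0.17 0.6  1.26 0.   1.27 1.49] F [-0.9  0.5  1.2] T [ 0.08  0.18 -0.03] w 0.0138
shift/100mm [ 0.001 -0.003  0.009] turn/90 [ 0.405 -0.007  0.002] world [-0.0009  0.0001 -0.0001]
```

>>> {"name": "move_arm", "arguments": {
  "moves": [
    [0,0,0.005,0.06,-0.005,0],
    [0,0,0,0.06,0,0],
    [0,0,0,0.06,0,0],
    [0,0,0,0.06,0,0]
  ]
}}

```text
time_s: 10.4
position: [0.6179, 0.1841, 0.182]
ee_rot: [0.707, -0.045, -0.704, -0.046]
ft_force: [-1.0, -0.7, 1.5]
gripper_width: 0.0138
```

```bash
python3 go.py 0.617 0.1835 0.182 -22
```

```text
t 10.4 pos [0.6179 0.1841 0.182 ] baryaw -187.37 q [0.17 0.6  1.25 0.   1.28 1.87] F [-1.  -0.7  1.5] T [-0.17  0.22  0.12] w 0.0138
shift/100mm [0.    0.007 0.008] turn/90 [ 0.163 -0.002  0.002] world [-0.0009 -0.0006 -0.    ]
```

Spring torque is 0.12 Nm, matching the expected 0.115 at about 30° of turn, so the lugs are under the ledge and on the shutter. I'll finish the turn.

>>> {"name": "move_arm", "arguments": {
  "moves": [
    [0,0,0.004,0.06,0,0],
    [0,0,0,0.06,0,0],
    [0,0,0,0.04,0,0],
    [0,0,0,0,0,0],
    [0,0,0,0,0,0]
  ]
}}

```text
time_s: 10.9
position: [0.6177, 0.1838, 0.182]
ee_rot: [0.696, -0.134, -0.693, -0.134]
ft_force: [-2.0, 0.4, 1.7]
gripper_width: 0.0138
```

```bash
python3 go.py 0.617 0.1835 0.182 -22;  python3 - <<'E'
from station import robot
import cv2,numpy as np
o=[];T=[]
for n,(x,y,w,h) in(("top",(210,150,80,80)),("scene",(335,120,80,80))):
    p,d=robot.capture(n); T.append(robot.read_state()["ft_torque"][2])
    o.append(cv2.resize(p[y:y+h,x:x+w],(400,400),interpolation=cv2.INTER_CUBIC))
    cv2.imwrite(f"pics/{n}_end.png",p)
print(T,robot.read_state()["ft_force"])
cv2.imwrite("pics/end.png",np.hstack(o))
E
```

```text
t 10.9 pos [0.6177 0.1838 0.182 ] baryaw -201.84 q [ 0.17  0.6   1.25 -0.    1.28  2.12] F [-2.   0.4  1.7] T [-0.06  0.17  0.12] w 0.0138
shift/100mm [-0.     0.005  0.005] turn/90 [ 0.002 -0.003  0.001] world [-0.0007 -0.0003 -0.    ]
[np.float64(0.12837785210559793), np.float64(0.13442997558606964)] [-0.4004618  -0.58814133  0.90659954]
```

View pics/end.png

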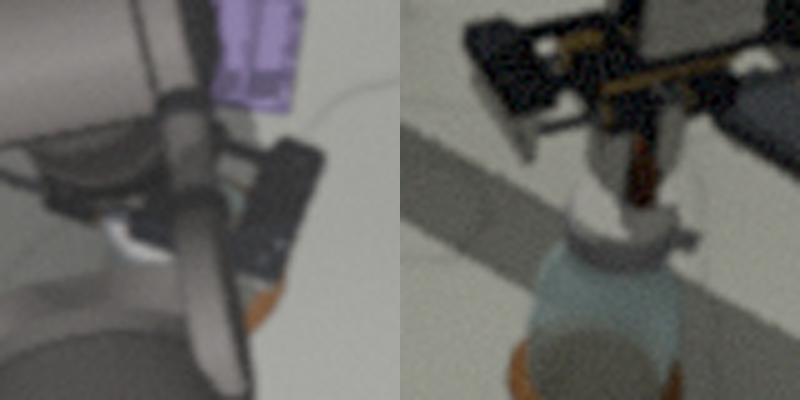

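The scene crop shows the white flange flat on the collar at crop (620,225), with the bar between the fingers. The measured torque of 0.13 Nm matches the spring at 45°. Handing in.

```bash
python3 -c "
from station import robot
s=robot.read_state();print(s['time_s'],abs(s['qd']).max(),s['gripper_width']);print(robot.job_done())"
```

```text
11.0 0.009681471761704958 0.01320603111865044
the job is handed in; nothing more can be done
None
```

The job is handed in at 11.0 s. I slid the dark-handled stopper forward out of the stand and lowered its lugs through the carafe's notches until the flange lay on the collar. I then turned it clockwise about 45° and stopped there, still gripping it.

**Last checks:**
- **Seating:** the tool met firm contact at 0.182 m, exactly the seated height. That test push gave about 28 N down, and the last picture shows the flange flat on the collar.
- **Turn:** the bar's bearing went from 21.9° to -21.8°. The two cameras put the notches at 21.5° and 24.6°, so the turn is 43–46°. The spring torque read 0.12–0.13 Nm, against about 0.136 Nm expected at 45°. That is well short of the click at 62°.
- **Hold:** the arm was still and the grip was on the bar, with the opening at 13–14 mm.

**Disagreements and gaps:**
- The two cameras differed by about 5 mm in y. I averaged them and the stopper went in without any side force.
- I did not measure the bystanders again at the end. No unexpected contact forces showed up in the readings along the way.

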